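# Set the finisher's spindle flat-up for a wheel change

## Task

Get the bench finisher ready for a wheel change: first turn its speed knob fully anticlockwise to off, then turn the bare spindle until the flat on its end faces straight up, and let go. Leave everything else on the bench where it is.

Things in the scene. Friction and masses are not known exactly. Their poses are not given: they have to be found in the camera images.
- spindle (a joint): Spindle angle, rad. The level spindle lies along the finisher's y and turns endlessly both ways. 0 (or 2 pi) = flat straight up; it grows right-handed about the finisher's +y, so at pi/2 the flat faces the finisher's +x, at pi straight down. Starts between 0.9 and 5.38. Friction about 0.12 N m; it stays where it is left.
- spindle_collar (a point): Centre, on the spindle axis 140 mm above the bench, of the dark round collar, the place to grip: 40 mm diameter, 42 mm long, free all round. The point turns with the spindle: y = the axis, from motor to free end; z = the side the flat is on. A red line along the collar marks the side opposite to the flat. Bearing cap (68 mm diameter) begins 61 mm from here towards -y.
- spindle_flat (a point): Centre of the flat on the spindle's bare end: the end is a 32 mm diameter shaft, 50 mm long (23 to 73 mm beyond the collar's centre along +y), with one bright flat 26 mm wide along its whole length, 9 mm from the axis (7 mm lower than the round). Its z axis is the flat's outward normal. The point turns with the spindle.
- finisher: Green bench finisher bolted to the bench (no wheel on it). Origin at bench level under the spindle axis; y = the spindle axis, free end at +y; z up. Motor from y = -157 to +6 mm, 100 mm wide, up to 190 mm high; base plate 170 x 170 x 22 mm, y from -160 to +10 mm. Collar centre at (0, 67, 140) mm; beyond the plate only bench below it.
- speed_knob (a joint): Angle of the speed knob, rad: 0 = against its end stop fully anticlockwise seen from above (off), growing clockwise to 4.7 at the other stop. Starts between 0.6 and 1.4. Turns against a light friction of about 0.04 N m and stays where it is left.
- speed_knob_grip (a point): On the vertical axis of the black speed knob, at the height to grip it, 87 mm above the bench. The knob's grip bar is 42 mm long along this point's x axis, 14 mm thick along its y, faces from 64 to 94 mm above the bench; a white line on top marks the bar's -x end. The point turns with the knob. Below the bar is a 44 mm disc and the box top, 50 mm above the bench.
- speed_box: Grey speed control box fixed to the bench, 120 (x) x 100 (y) x 50 mm, origin at the centre of its underside; the knob stands in the middle of its top. A red tick at its -x side shows off.
- brush_wheel: Bystander: a plain wooden finishing wheel lying flat, 96 mm diameter, 32 mm high, with a 34 mm bore; origin at the centre of its underside.
- spanner: Bystander: a steel spanner lying flat, 180 mm long, lengthwise along its x; origin at the middle of its length, at bench level.
- shoe_last: Bystander: a pale green plastic shoe last (foot form) standing on its sole, 270 mm long (toe towards its +x), 90 mm wide, 112 mm high; origin at the centre of its underside.
- hammer: Bystander: a hammer with wooden handle lying flat, 260 mm long, lengthwise along its x (head at +x); origin at the middle of its length, at bench level.
- yellow_pot: Bystander: an open yellow plastic pot, 96 mm diameter at the rim, 95 mm high; origin at the centre of its underside.
- yellow_pot_2: Bystander: a second yellow pot, the same as yellow_pot; origin at the centre of its underside.
- glue_bottle: Bystander: a white glue bottle with a metal cap, 68 mm diameter, 170 mm high; origin at the centre of its underside.

How it is judged:
By the outcome, as a careful person would: the job done as asked, in the order asked, and still so for the second after the job is handed in, with the robot touching nothing.
It also fails if it takes over 64 s, if anything falls off the work surface, if the arm or the gripper's body presses on something with over 40 N, if the wrist force passes 120 N, or if a joint passes its speed limit or range.

## Robot

A 6-joint arm with a two-finger parallel gripper is mounted at the origin on the work surface. World frame = base frame: x ahead of the robot, y to its left, z up, the work surface at z = 0. Lengths are in m, angles in rad, forces in N, time in s.
With the tool pointing down it reaches from about 0.25 to 0.775 m from the base axis. Payload 4 kg.
Tool frame: the origin (TCP) lies at the very end of the fingers, on their centre line; the grasp point (between the pads) lies 19 mm behind it (robot.grip_point_offset is the distance from the TCP to the grasp point, in m); z points along the fingers, x is the direction in which the jaws open and shut, and the axes are right-handed (so a half turn about z gives the same grasp; the last joint's range is limited). The gripper opens to 94 mm and grips with 3 to 60 N. Pads are 16 mm wide; open, the fingers measure 119 mm over their backs; the gripper's body (75 mm by 177 mm) begins 78 mm behind the grasp point.
Start: joints at [-1.423, 0.087, 1.371, -0, 1.684, -0.103], TCP at [0.136, -0.533, 0.206] pointing down, gripper open.
Joint ranges: [-3.1, 3.1], [-0.76, 2.03], [0.27, 2.55], [-1.08, 4.22], [0.17, 2.65], [-2.57, 2.57]. Speed limits (rad/s): [2.79, 2.79, 3.14, 3.14, 3.14, 3.14].

## Interface

Orientations are given as [roll, pitch, yaw] about the fixed x, y, z axes, in that order (R = Rz(yaw) Ry(pitch) Rx(roll)).
In Python, from bench import robot gives the robot as it stands.
- The arm moves only by the shell command python3 -m inch 'ROWS'. ROWS is text: rows parted by semicolons, each of 5 numbers parted by spaces: the shift along the tool's x, y, z in cm, then the turn about the tool's z in rad, then the closure, from 0 (fully open) to 1 (shut). In form: tx ty tz spin claw; .... A call has 1 to 20 rows; each row is the pose to reach, as a shift and turn from the pose measured when the call began, along the tool's axes at that moment; what a row does not reach only later rows make up. A row lasts 1/12 s, in which the tool goes at most 41.7 mm and 7.16 degrees, less where a joint would pass 70% of its speed; a pose out of reach is approached as far as the arm can. A call with a gripper value outside its range is refused whole. The fingers move at their own pace and stop on an object; the grip force is fixed at half the most. Time passes only in rows, so rows that repeat a pose let the fingers close. It gives the time, the measured TCP pose, the force and the opening at its end, in the units of the state.
- robot.get_obs(): the state, without advancing time (a new reading comes with each control period).
- robot.snapshot(name): name is "scene" or "top" or "wrist"; returns (picture, depth): 384x512x3 uint8, blue, green, red; 384x512 float32, m along the optical axis (not along the pixel's ray), 0 where there is no reading.
- robot.camera_info(name): a dict with "K" (3x3 intrinsics, pixels), "dist" ([k1, k2, p1, p2, k3] as OpenCV has them; the pictures are not rectified), "extrinsics" (4x4, takes a point from world to camera coordinates); the wrist camera has in their place "mount" (4x4, takes a point from camera to tool coordinates, whose origin is the TCP and whose axes are the tool frame's). Camera axes: x right, y down, z forward; pixel columns grow to the right and rows downward; lengths in m; the calibration is good to about 2 mm. A picture is of the moment at which its call begins: read the wrist's pose just before it. camera_info takes no time and is no camera call.
- robot.close_job(): hands the job in, once; it reports no verdict.
The state is a dict: "time": time; "joint_positions": joint angles; "qvel": joint speeds; "joint_torque": joint torques, N m; "tool_pos": TCP position; "ee_rot": TCP orientation; "wrist_force": force on the tool from outside, world axes, zero at the start; "wrist_torque": the same for the moment, N m; "width": finger opening in m.
Only numpy, scipy, OpenCV 4.12 (cv2) and the standard library are available. Lean on these libraries where they do the work, as an engineer would, in place of code of your own. Each camera call takes 0.05 s, during which the arm holds its last target.

## Working session

There is one attempt and no reset: what is moved stays moved. The work goes in short steps, Python scripts to look and compute and a shell command to move; the robot and the scene stay as the last step left them, time stands still between calls to the robot, and variables do not carry over. Pictures are saved under pics/ and viewed, and the job is handed in when it is done.

```bash
ls; mkdir -p pics; python3 - <<'E'
from bench import robot
import cv2,numpy as np
o=robot.get_obs()
for k,v in o.items(): print(k,np.round(v,4))
for n in ["scene","top","wrist"]:
    p,d=robot.snapshot(n); cv2.imwrite(f"pics/{n}0.png",p); np.save(f"pics/{n}0.npy",d)
    i=robot.camera_info(n); print(n,{k:np.round(v,4).tolist() for k,v in i.items()})
E
```

```text
pics
time 0.0
joint_positions [-1.4231  0.0879  1.3722 -0.      1.6836 -0.1031]
qvel [ 0.0003  0.0008  0.0004 -0.0003 -0.0005  0.0023]
joint_torque [-3.00000e-04 -3.40186e+01 -3.02424e+01  7.17000e-02  3.31000e-02
 -2.00000e-04]
tool_pos [ 0.1364 -0.5323  0.2043]
ee_rot [-3.1414e+00  2.1000e-03 -1.3200e+00]
wrist_force [0.4244 0.3402 0.3947]
wrist_torque [-0.0295  0.0285 -0.0138]
width 0.0945
scene {'K': [[426.799, 0.0, 255.181], [0.0, 426.799, 195.1586], [0.0, 0.0, 1.0]], 'dist': [-0.0708, 0.0, 0.0, 0.0, 0.0], 'extrinsics': [[-0.0338, 0.9994, 0.0053, 0.0269], [0.7995, 0.0302, -0.6, -0.404], [-0.5998, -0.016, -0.8, 1.6184], [0.0, 0.0, 0.0, 1.0]]}
top {'K': [[393.2038, 0.0, 256.7579], [0.0, 393.2038, 190.6433], [0.0, 0.0, 1.0]], 'dist': [0.0182, 0.0, 0.0, 0.0, 0.0], 'extrinsics': [[-0.0143, -0.9999, -0.0035, 0.0145], [-0.9959, 0.0146, -0.0893, 0.575], [0.0893, 0.0022, -0.996, 1.4178], [0.0, 0.0, 0.0, 1.0]]}
wrist {'K': [[340.2897, 0.0, 255.7634], [0.0, 340.2897, 192.74], [0.0, 0.0, 1.0]], 'dist': [0.0034, 0.0, 0.0, 0.0, 0.0], 'mount': [[1.0, 0.0007, -0.0003, 0.0009], [-0.0006, 0.9646, 0.2637, -0.076], [0.0005, -0.2637, 0.9646, -0.1794], [0.0, 0.0, 0.0, 1.0]]}
```

View pics/scene0.png

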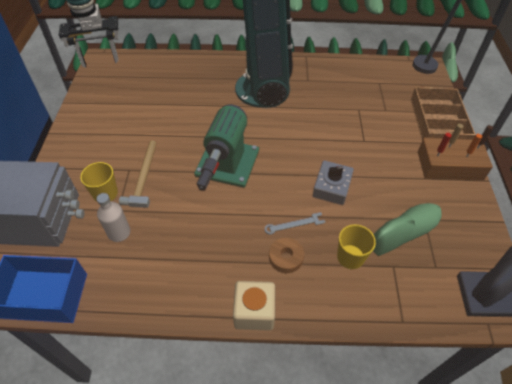

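View pics/top0.png

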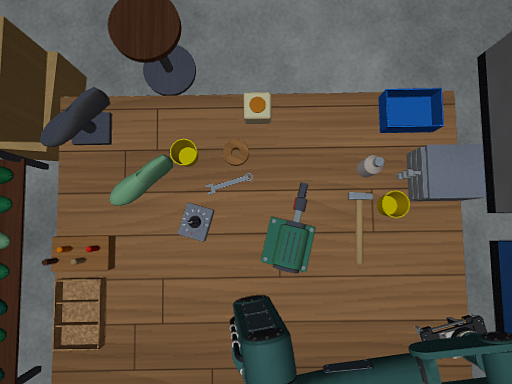

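View pics/wrist0.png

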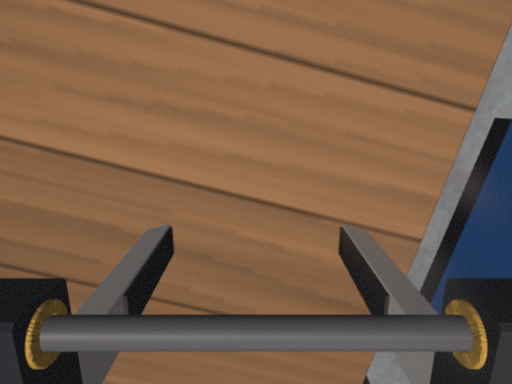

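The scene view shows the finisher at (228,150) with its spindle pointing down-left to (205,180), and the speed box at (333,182). In the top view the finisher is at (288,240), the spindle at (300,200) and the box at (195,221). I'll enlarge these and measure.

```bash
cat > h.py <<'E'
import numpy as np,cv2
from bench import robot
from scipy.spatial.transform import Rotation as R
def campose(n,o=None):
    i=robot.camera_info(n)
    if n=="wrist":
        o=o or robot.get_obs()
        T=np.eye(4);T[:3,:3]=R.from_euler('xyz',o['ee_rot']).as_matrix();T[:3,3]=o['tool_pos']
        return i,T@i['mount']
    return i,np.linalg.inv(i['extrinsics'])
def ray(n,px,o=None):
    i,T=campose(n,o)
    u=cv2.undistortPoints(np.array(px,float).reshape(-1,1,2),np.array(i['K']),np.array(i['dist'])).reshape(-1,2)
    d=np.c_[u,np.ones(len(u))]@T[:3,:3].T
    return T[:3,3],d
def onplane(n,px,z,o=None):
    c,d=ray(n,px,o); return c+d*((z-c[2])/d[:,2])[:,None]
def proj(n,P,o=None):
    i,T=campose(n,o); W=np.linalg.inv(T)
    return cv2.projectPoints(np.array(P,float).reshape(-1,1,3),cv2.Rodrigues(W[:3,:3])[0],W[:3,3],np.array(i['K']),np.array(i['dist']))[0].reshape(-1,2)
def meet(n1,p1,n2,p2):
    a,d=ray(n1,[p1]);b,e=ray(n2,[p2]);A=np.c_[d[0],-e[0]]
    s=np.linalg.lstsq(A,b-a,rcond=None)[0];p=a+s[0]*d[0];q=b+s[1]*e[0];return (p+q)/2,np.linalg.norm(p-q)
E
python3 - <<'E'
import cv2,numpy as np
t=cv2.imread('pics/top0.png');s=cv2.imread('pics/scene0.png')
a=cv2.resize(t[170:290,170:330],None,fx=5,fy=5,interpolation=cv2.INTER_CUBIC)
b=cv2.resize(s[90:210,190:360],None,fx=4.6,fy=4.6,interpolation=cv2.INTER_CUBIC)
cv2.imwrite('pics/tz.png',a);cv2.imwrite('pics/sz.png',b)
E
```

```text
(no output)
```

View pics/tz.png

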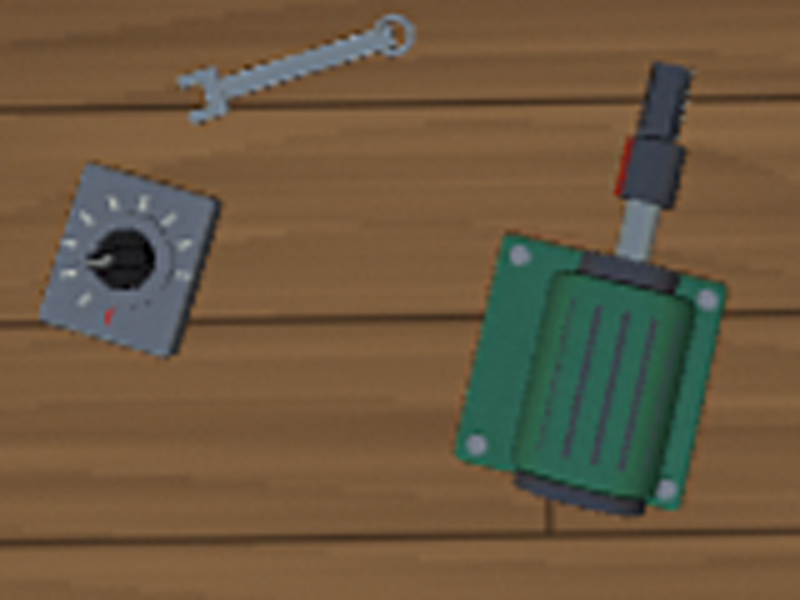

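View pics/sz.png

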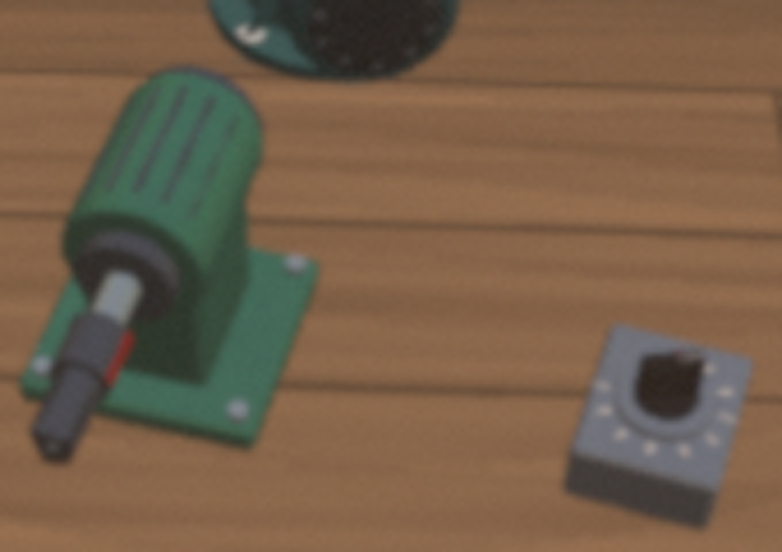

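```bash
python3 - <<'E'
from h import *
t=lambda p:(170+np.array(p,float)/5-.4); s=lambda p:(190+p[0]/4.6-.4,90+p[1]/4.6-.4)
k=onplane('top',t([[125,258]]),.094);print('knob',k, onplane('scene',[s((668,372))],.094))
w=onplane('top',t([[95,262],[125,258]]),.094);d=w[0]-w[1];print('white dir deg',np.degrees(np.arctan2(d[1],d[0])))
c=onplane('top',t([[88,163],[212,200],[168,355],[42,320]]),.05);print(c.round(4));print(c.mean(0),[np.linalg.norm(c[i]-c[i-1]).round(4) for i in range(4)])
for a,b in((3,0),(2,1)): e=c[b]-c[a];print('box yaw',np.degrees(np.arctan2(e[1],e[0])))
tk=onplane('top',t([[108,316]]),.05);e=c.mean(0)-tk[0];print('tick yaw',np.degrees(np.arctan2(e[1],e[0])))
b=onplane('top',t([[518,255],[476,445],[708,298],[667,488]]),.024)
for i,j in((1,0),(3,2)): e=b[j]-b[i];print('fin yaw(y dir)',np.degrees(np.arctan2(e[1],e[0])))
e=b[2]-b[0];print('perp',np.degrees(np.arctan2(e[1],e[0]))+90, b.round(4))
a=onplane('top',t([[636,232],[672,64]]),.14);e=a[1]-a[0];print('axis',a,np.degrees(np.arctan2(e[1],e[0])))
print('collar',onplane('top',t([[652,172]]),.14),meet('top',t((652,172)),'scene',s((96,350))))
E
```

```text
knob [[0.46565254 0.22335397 0.094     ]] [[0.47646971 0.22339443 0.094     ]]
white dir deg 96.73910952730218
[[0.5349 0.2571 0.05  ]
 [0.5069 0.1679 0.05  ]
 [0.3968 0.1997 0.05  ]
 [0.423  0.2897 0.05  ]]
[0.46539762 0.22860567 0.05      ] [np.float64(0.1165), np.float64(0.0934), np.float64(0.1146), np.float64(0.0937)]
box yaw -16.262922794718147
box yaw -16.11562283715164
tick yaw -19.11826499394067
fin yaw(y dir) -13.535371104322888
fin yaw(y dir) -13.759901560796077
perp -13.538406980562982 [[ 0.4647 -0.0523  0.024 ]
 [ 0.3281 -0.0194  0.024 ]
 [ 0.4315 -0.19    0.024 ]
 [ 0.2956 -0.1567  0.024 ]]
axis [[ 0.47744938 -0.12731687  0.14      ]
 [ 0.59055445 -0.15432191  0.14      ]] -13.428573647645466
collar [[ 0.5176158  -0.13903369  0.14      ]] (array([ 0.5171722 , -0.13689292,  0.14648062]), np.float64(0.002878860088094196))
```

```bash
python3 -m inch '0 0 -4 0 0; 0 0 -8 0 0; 0 0 -12 0 0; -4 -3 -12 0 0; -8 -6 -12 -0.1 0; -12 -9 -12 -0.2 0; -16 -12 -12 -0.3 0; -20 -15 -12 -0.4 0; -24 -18 -12 -0.5 0; -28 -21 -12 -0.6 0; -32 -24 -12 -0.7 0; -36 -27 -12 -0.8 0; -40 -30 -12 -0.9 0; -44 -33 -12 -1 0; -48 -36 -12 -1.1 0; -51 -39 -12 -1.2 0; -54 -42 -12 -1.3 0; -57 -45 -12 -1.4 0; -60 -48 -12 -1.43 0; -63 -50 -12 -1.43 0'
python3 -m inch '0 0 0 0 0'
python3 - <<'E'
from h import *
o=robot.get_obs();print(o['tool_pos'],o['ee_rot'])
p,d=robot.snapshot('wrist');cv2.imwrite('pics/w1.png',p)
import json;json.dump({k:np.array(o[k]).tolist() for k in('tool_pos','ee_rot')},open('w1.json','w'))
E
```

```text
time: 1.82
tool_pos: [0.4221, 0.1175, 0.3254]
ee_rot: [-3.14, -0.0, 0.112]
wrist_force: [0.5, -0.2, -0.1]
width: 0.0943
time: 1.9
tool_pos: [0.4234, 0.1228, 0.3232]
ee_rot: [-3.138, 0.003, 0.12]
wrist_force: [-0.4, -1.0, 0.5]
width: 0.0939
[0.42336833 0.12284378 0.32316478] [-3.13776724e+00  2.86186831e-03  1.20043426e-01]
```

View pics/w1.png

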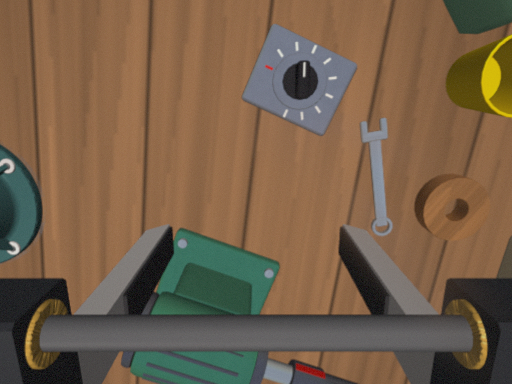

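The wrist view shows the knob at about (300,80), its white line at (304,68) and the red tick at (269,68). I'll zoom in for accuracy.

```bash
python3 - <<'E'
import cv2
t=cv2.imread('pics/w1.png')
cv2.imwrite('pics/w1z.png',cv2.resize(t[15:145,235:365],None,fx=4.6,fy=4.6,interpolation=cv2.INTER_CUBIC))
E
```

```text
(no output)
```

View pics/w1z.png

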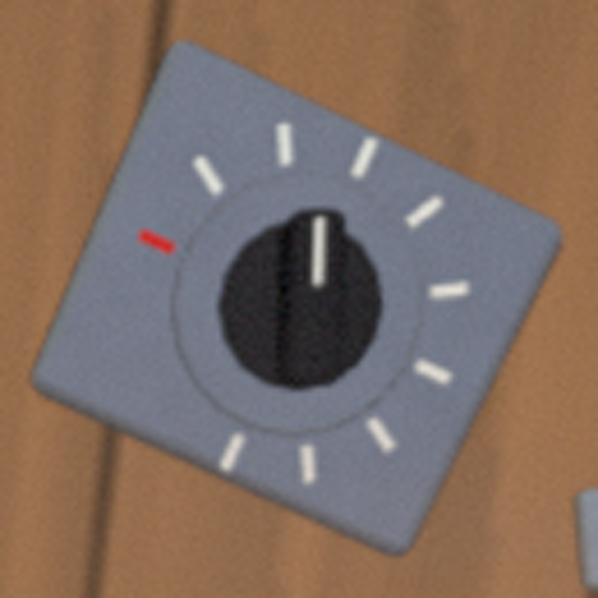

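```bash
python3 - <<'E'
from h import *
import json;o=json.load(open('w1.json'))
z=lambda p:np.array([235,15])+np.array(p,float)/4.6-.4
c=onplane('wrist',z([[180,42],[562,232],[405,552],[35,382]]),.05,o);print(c.round(4),c.mean(0))
for a,b in((0,1),(3,2)): e=c[b]-c[a];print('box yaw',np.degrees(np.arctan2(e[1],e[0])))
print('disc',onplane('wrist',z([[300,305]]),.06,o))
w=onplane('wrist',z([[321,218],[316,283]]),.094,o);d=w[0]-w[1];print(w,np.degrees(np.arctan2(d[1],d[0])))
E
```

```text
[[0.4236 0.29   0.05  ]
 [0.533  0.2557 0.05  ]
 [0.5054 0.1657 0.05  ]
 [0.3951 0.1995 0.05  ]] [0.4642772  0.22775205 0.05      ]
box yaw -17.42345707497715
box yaw -17.04967082890733
disc [[0.46412342 0.22787035 0.06      ]]
[[0.46230067 0.24615274 0.094     ]
 [0.4634482  0.23110129 0.094     ]] 94.35980734693754
```

```bash
python3 -m inch '2 -3 2 0.03 0; 4 -6 4 0.03 0; 5.3 -8 7 0.03 0; 5.3 -9.9 10 0.03 0; 5.3 -9.9 14 0.03 0;5.3 -9.9 18 0.03 0; 5.3 -9.9 19 0.03 0; 5.3 -9.9 19 0.03 0; 5.3 -9.9 19 0.03 0; 5.3 -9.9 19 0.03 0'
python3 - <<'E'
from h import *
p,d=robot.snapshot('wrist');cv2.imwrite('pics/w2.png',p)
o=robot.get_obs();print(o['tool_pos'],o['ee_rot'])
print(proj('wrist',[[.464,.2277,.094],[.463,.2387,.094]],o), proj('wrist',[[.464,.2277,.06]],o))
E
```

```text
time: 2.78
tool_pos: [0.4647, 0.2253, 0.1372]
ee_rot: [-3.138, -0.002, 0.087]
wrist_force: [-0.8, 0.1, -0.3]
width: 0.0939
[0.4648027  0.22551862 0.13741761] [-3.13818035e+00 -2.77126866e-03  8.74425540e-02]
[[255.36620775 210.58516156]
 [255.31955622 195.11723168]] [[255.32692616 197.15176073]]
```

View pics/w2.png

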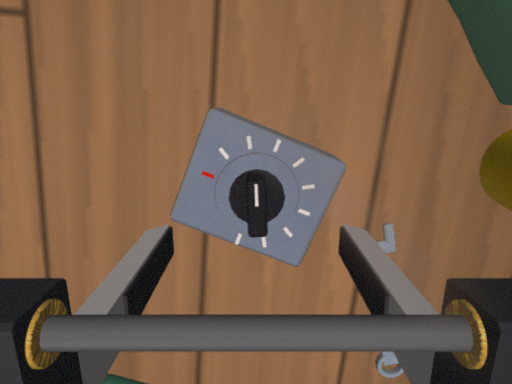

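The bar lies vertical in the picture at (257,205), centred between the fingers and square to them. I'll go down and grip.

```bash
python3 -m inch '0 -0.2 3 0 0; 0 -0.2 5 0 0; 0 -0.2 6 0 0; 0 -0.2 6.7 0 0; 0 -0.2 6.7 0 0; 0 -0.2 6.7 0 0.3; 0 -0.2 6.7 0 0.6; 0 -0.2 6.7 0 1;0 -0.2 6.7 0 1;0 -0.2 6.7 0 1;0 -0.2 6.7 0 1;0 -0.2 6.7 0 1;0 -0.2 6.7 0 1'
```

```text
time: 3.92
tool_pos: [0.4648, 0.2277, 0.0704]
ee_rot: [-3.138, -0.003, 0.087]
wrist_force: [0.5, 0.6, 0.6]
width: 0.0441
```

```bash
python3 -m inch '0 0 0 0 1;0 0 0 0 1;0 0 0 0 1;0 0 0 0 1;0 0 0 0 1; 0 0 0 0 1'
```

```text
time: 4.42
tool_pos: [0.4651, 0.2277, 0.0704]
ee_rot: [-3.138, -0.003, 0.087]
wrist_force: [1.0, -0.5, -1.6]
width: 0.014
```

```bash
python3 -m inch '0 0 0 -0.1 1;0 0 0 -0.2 1;0 0 0 -0.3 1;0 0 0 -0.4 1;0 0 0 -0.5 1;0 0 0 -0.6 1;0 0 0 -0.7 1;0 0 0 -0.8 1;0 0 0 -0.9 1;0 0 0 -1 1;0 0 0 -1.05 1;0 0 0 -1.1 1;0 0 0 -1.1 1;0 0 0 -1.1 1'; python3 -c "
from bench import robot;o=robot.get_obs();print(o['wrist_torque'],o['ee_rot'])"
```

```text
time: 5.58
tool_pos: [0.4659, 0.2284, 0.0705]
ee_rot: [3.139, -0.007, 1.186]
wrist_force: [5.1, 2.5, -3.5]
width: 0.0138
[ 0.50449656 -0.82082502  0.00486656] [ 3.13884911 -0.00664997  1.18622213]
```

```bash
f(){ python3 -c "
from bench import robot;o=robot.get_obs();print(o['wrist_torque'].round(3) if hasattr(o['wrist_torque'],'round') else o['wrist_torque'],o['ee_rot'][2])"; }
python3 -m inch '0 0 0 -0.02 1;0 0 0 -0.04 1;0 0 0 -0.06 1;0 0 0 -0.06 1'; f
python3 -m inch '0 0 0 -0.02 1;0 0 0 -0.04 1;0 0 0 -0.06 1;0 0 0 -0.06 1'; f
python3 -m inch '0 0 0 -0.02 1;0 0 0 -0.04 1;0 0 0 -0.04 1'; f
```

```text
time: 5.92
tool_pos: [0.466, 0.2285, 0.0704]
ee_rot: [3.138, -0.007, 1.247]
wrist_force: [2.9, 2.6, -2.7]
width: 0.014
[ 0.269 -0.48   0.032] 1.2470844981849658
time: 6.25
tool_pos: [0.4659, 0.2286, 0.0704]
ee_rot: [3.138, -0.007, 1.307]
wrist_force: [1.6, 1.6, -1.4]
width: 0.0143
[ 0.358 -0.408 -0.619] 1.3071144541649962
time: 6.5
tool_pos: [0.4661, 0.2285, 0.0705]
ee_rot: [3.138, -0.007, 1.348]
wrist_force: [2.3, 2.3, -3.4]
width: 0.0142
[ 0.348 -0.587 -0.728] 1.347750406348763
```

The moment jumped to −0.7 N m against the turn, so the knob is at its stop. I'll open, lift and look.

```bash
python3 -m inch '0 0 0 0 0;0 0 0 0 0;0 0 0 0 0;0 0 0 0 0;0 0 0 0 0;0 0 0 0 0;0 0 0 0 0;0 0 0 0 0;0 0 0 0 0;0 0 0 0 0; 0 0 -2 0 0; 0 0 -5 0 0; 0 0 -8 0 0; 0 0 -12 0 0;0 0 -16 0 0; 0 0 -16 0 0; 0 0 -16 0 0'
python3 - <<'E'
from h import *
p,d=robot.snapshot('wrist');cv2.imwrite('pics/w3.png',cv2.resize(p[100:300,150:350],None,fx=3,fy=3,interpolation=cv2.INTER_CUBIC))
p,d=robot.snapshot('top');cv2.imwrite('pics/t3.png',p)
E
```

```text
time: 7.92
tool_pos: [0.4668, 0.2281, 0.2341]
ee_rot: [3.132, -0.011, 1.348]
wrist_force: [-0.1, 0.5, -0.7]
width: 0.0939
```

View pics/w3.png

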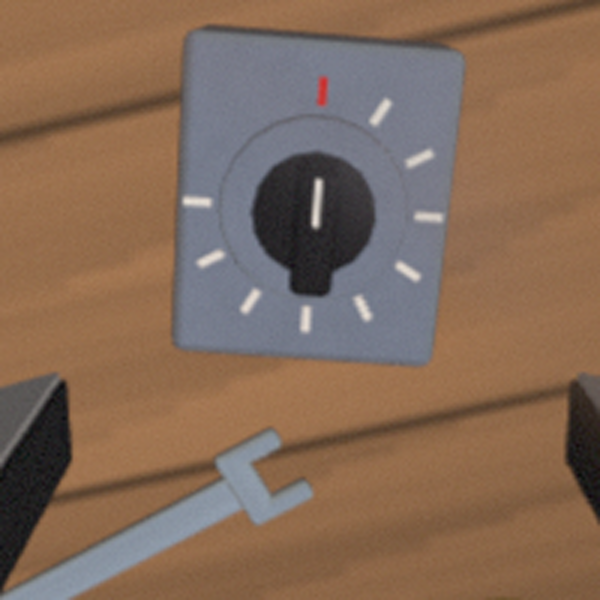

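The white line at (318,205) points at the red tick (322,90), so the knob is off. Next I'll go over the spindle.

```bash
python3 -m inch '0 0 -4 0 0; -4 1 -6.6 0 0;-8 3 -6.6 0 0; -12 5 -6.6 0 0;-16 7 -6.6 0 0;-20 9 -6.6 0 0;-24 11 -6.6 0 0;-28 13 -6.6 0 0;-32 13.1 -6.6 0.015 0;-34.7 13.1 -6.6 0.015 0;-34.7 13.1 -6.6 0.015 0;-34.7 13.1 -6.6 0.015 0;-34.7 13.1 -6.6 0.015 0'
python3 - <<'E'
from h import *
o=robot.get_obs();p,d=robot.snapshot('wrist');cv2.imwrite('pics/w4.png',p)
cv2.imwrite('pics/w4z.png',cv2.resize(p[60:260,170:370],None,fx=3,fy=3,interpolation=cv2.INTER_CUBIC))
import json;json.dump({k:np.array(o[k]).tolist() for k in('tool_pos','ee_rot')},open('w4.json','w'))
c=np.array([.5176,-.139,.14]);y=np.array([.972,-.235,0]);print(proj('wrist',[c,c-y*.021,c+y*.021,c+y*.073,c-y*.061],o))
E
```

```text
time: 9.1
tool_pos: [0.515, -0.1399, 0.2917]
ee_rot: [-3.14, -0.008, 1.332]
wrist_force: [0.5, 1.0, -0.2]
width: 0.0939
[[257.04067822 182.04344688]
 [257.03940565 161.25902113]
 [257.04194161 202.16740903]
 [257.04502487 249.35845386]
 [257.03696032 119.71531207]]
```

View pics/w4.png

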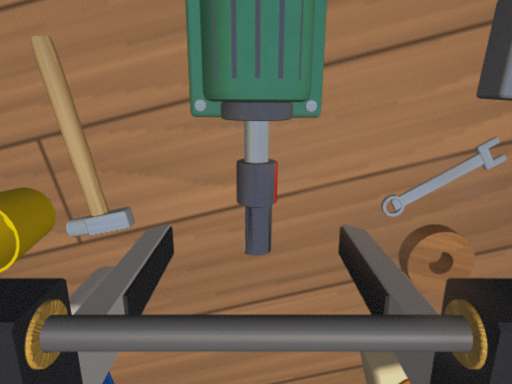

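View pics/w4z.png

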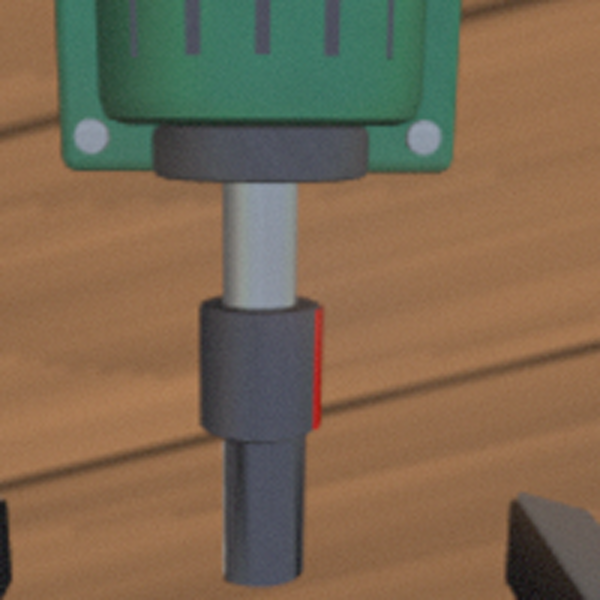

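The wrist view shows the spindle vertical at x≈257, the collar spanning x 237 to 277, and the red line at the collar's right edge (276,182). The flat therefore faces roughly finisher +x, slightly below level. I'll lower the camera for a finer angle.

```bash
python3 -m inch '0 -1 4 0 0; 0 -2 6 0 0; 0 -2 6 0 0; 0 -2 6 0 0;0 -2 6 0 0;0 -2 6 0 0'
python3 - <<'E'
from h import *
o=robot.get_obs();p,d=robot.snapshot('wrist')
import json;json.dump({k:np.array(o[k]).tolist() for k in('tool_pos','ee_rot')},open('w5.json','w'))
cv2.imwrite('pics/w5raw.png',p);np.save('pics/w5d.npy',d)
c=np.array([.5176,-.139,.14]);y=np.array([.972,-.235,0]);q=proj('wrist',[c,c-y*.021,c+y*.021,c+y*.073,c-y*.061],o);print(q)
cv2.imwrite('pics/w5z.png',cv2.resize(p[140:330,180:330],None,fx=3.15,fy=3.15,interpolation=cv2.INTER_CUBIC))
# depth cross-sections
i,T=campose('wrist',o)
x=np.array([-.235,-.972,0])
for v in (int(q[0,1]),int(q[2,1]+15)):
  us=np.arange(200,320,4);dd=d[v,us]
  cc,r=ray('wrist',[(u,v) for u in us],o); zc=r@T[:3,2]
  P=cc+r*(dd/zc)[:,None]; L=np.c_[(P-c)@x,(P-c)@y,P[:,2]-.14]
  print(v);print((L[dd>0]*1000).round(1).tolist())
E
```

```text
time: 9.65
tool_pos: [0.4978, -0.1338, 0.2353]
ee_rot: [3.136, -0.007, 1.335]
wrist_force: [-0.1, -0.5, 0.5]
width: 0.0937
[[255.67082144 217.38379824]
 [255.71954826 193.69270375]
 [255.62393689 240.17853064]
 [255.51510551 293.08868993]
 [255.8178837  145.87971582]]
217
[[70.6, 49.4, -139.8], [65.6, 49.6, -140.4], [60.3, 49.4, -139.9], [55.1, 49.0, -138.9], [50.1, 49.5, -140.1], [45.0, 49.5, -140.3], [39.8, 49.7, -140.6], [34.7, 49.6, -140.3], [19.7, -2.9, 7.0], [16.1, -5.1, 13.4], [12.7, -6.2, 16.5], [9.4, -6.8, 18.3], [6.2, -7.2, 19.1], [3.1, -7.3, 19.5], [-0.1, -7.4, 19.9], [-3.3, -6.8, 18.1], [-6.5, -6.8, 18.2], [-9.8, -6.3, 16.8], [-13.1, -5.2, 13.7], [-16.8, -3.1, 7.7], [-32.4, 49.6, -140.4], [-37.6, 49.6, -140.2], [-42.7, 49.5, -140.0], [-47.8, 49.3, -139.5], [-52.7, 48.7, -137.9], [-58.2, 49.4, -139.8], [-63.3, 49.4, -139.7], [-68.6, 49.6, -140.4], [-73.4, 49.0, -138.6], [-78.7, 49.2, -139.1]]
255
[[72.9, 103.1, -140.4], [67.6, 103.0, -140.2], [62.2, 102.9, -139.9], [56.9, 102.7, -139.6], [51.7, 103.4, -141.0], [46.4, 103.4, -140.9], [41.0, 103.1, -140.3], [35.8, 103.5, -141.1], [30.4, 103.2, -140.6], [25.1, 103.3, -140.7], [13.3, 30.4, 9.6], [9.8, 28.1, 14.3], [6.4, 27.3, 16.0], [3.1, 26.9, 16.8], [-0.2, 27.7, 15.3], [-3.6, 27.6, 15.5], [-7.0, 28.7, 13.3], [-10.4, 29.7, 11.2], [-22.9, 103.2, -140.5], [-28.3, 103.5, -141.1], [-33.5, 103.2, -140.4], [-38.9, 103.3, -140.5], [-44.2, 103.1, -140.2], [-49.5, 103.1, -140.2], [-55.0, 103.8, -141.5], [-60.2, 103.2, -140.2], [-65.7, 103.7, -141.4], [-70.8, 103.0, -139.9], [-76.2, 103.3, -140.5], [-81.4, 102.9, -139.6]]
```

View pics/w5z.png

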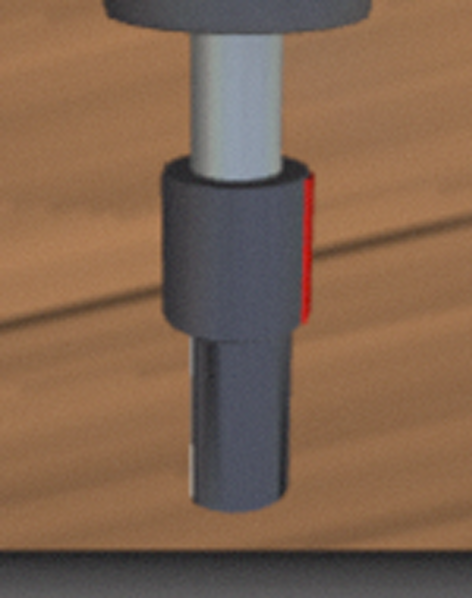

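The depth agrees with a collar centre about 1 mm towards finisher +x at a height of 140 mm. The flat faces finisher +x, about 15° below level, giving an angle of about 1.83 rad, so the spindle must turn by about −105°. The tool can't tilt, so I'll roll the collar rack-and-pinion fashion: one open finger pressed on its finisher +x side and moved up.

```bash
python3 -m inch '1.8 2.6 0 0 0; 1.8 2.6 2 0 0; 1.8 2.6 5 0 0; 1.8 2.6 8 0 0;1.8 2.6 11 0 0; 1.8 2.6 13 0 0; 1.8 2.6 13 0 0; 1.8 2.6 13 0 0;1.8 2.6 13 0 0'
python3 -m inch '0.2 0 0 0 0; 0.4 0 0 0 0; 0.5 0 0 0 0; 0.5 0 0 0 0; 0.5 0 0 0 0'
python3 -m inch '0.1 0 0 0 0; 0.2 0 0 0 0; 0.2 0 0 0 0'
python3 - <<'E'
from h import *
o=robot.get_obs();p,d=robot.snapshot('wrist')
cv2.imwrite('pics/w6.png',p)
E
```

```text
time: 10.45
tool_pos: [0.5299, -0.1225, 0.1081]
ee_rot: [3.132, -0.006, 1.335]
wrist_force: [1.4, -0.8, 0.1]
width: 0.0941
time: 10.87
tool_pos: [0.5313, -0.1176, 0.1087]
ee_rot: [3.131, -0.006, 1.335]
wrist_force: [-0.5, 0.7, 0.2]
width: 0.0939
time: 11.12
tool_pos: [0.5317, -0.1155, 0.1086]
ee_rot: [3.131, -0.006, 1.335]
wrist_force: [-0.6, -0.0, 0.1]
width: 0.0939
```

View pics/w6.png

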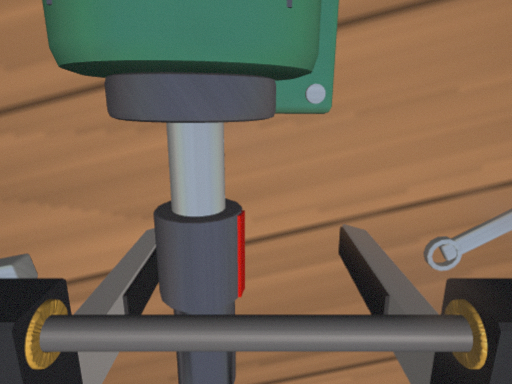

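The left finger is right beside the collar (x≈156). I'll press on in small steps.

```bash
for i in 1 2 3; do python3 -m inch '0.1 0 0 0 0; 0.15 0 0 0 0; 0.15 0 0 0 0'; done
```

```text
time: 11.42
tool_pos: [0.5318, -0.1148, 0.1085]
ee_rot: [3.132, -0.005, 1.335]
wrist_force: [-1.0, -2.2, -0.6]
width: 0.094
time: 11.67
tool_pos: [0.5319, -0.1148, 0.1083]
ee_rot: [3.132, -0.002, 1.334]
wrist_force: [-1.7, -6.0, -0.9]
width: 0.0938
time: 11.92
tool_pos: [0.5319, -0.1149, 0.1082]
ee_rot: [3.132, 0.001, 1.333]
wrist_force: [-1.4, -6.7, -1.6]
width: 0.0942
```

```bash
python3 -m inch '0.2 0 0 0 0; 0.4 0 0 0 0; 0.5 0 0 0 0; 0.5 0 0 0 0; 0.5 0 -0.2 0 0; 0.5 0 -0.4 0 0; 0.5 0 -0.6 0 0;0.5 0 -0.8 0 0;0.5 0 -1 0 0; 0.5 0 -1 0 0'
python3 - <<'E'
from h import *
o=robot.get_obs();p,d=robot.snapshot('wrist')
cv2.imwrite('pics/w7.png',p)
E
```

```text
time: 12.75
tool_pos: [0.5319, -0.115, 0.1171]
ee_rot: [3.132, 0.011, 1.331]
wrist_force: [-1.3, -14.3, -5.3]
width: 0.094
```

View pics/w7.png

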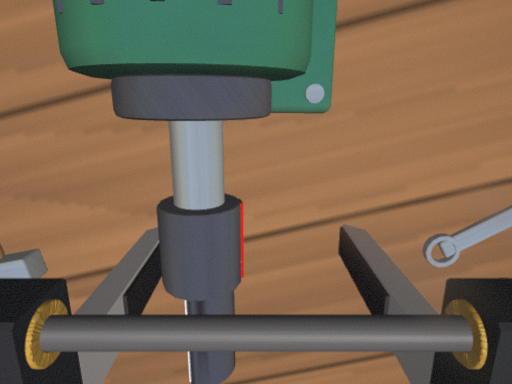

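It rolls: the red line has sunk to a sliver at (242,240), and the bright flat is starting to show at x≈189. I'll continue up, then back off, lower and repeat.

```bash
python3 -m inch '0.5 0 -0.2 0 0; 0.5 0 -0.4 0 0; 0.5 0 -0.6 0 0;0.5 0 -0.8 0 0;0.5 0 -1 0 0; 0.5 0 -1.2 0 0;0.5 0 -1.4 0 0; 0.5 0 -1.4 0 0'
python3 -m inch '-0.5 0 0 0 0; -0.8 0 0 0 0; -0.8 0 1 0 0; -0.8 0 2.5 0 0; -0.8 0 2.5 0 0; -0.8 0 2.5 0 0'
python3 - <<'E'
from h import *
o=robot.get_obs();p,d=robot.snapshot('wrist')
cv2.imwrite('pics/w8.png',p)
E
```

```text
time: 13.47
tool_pos: [0.532, -0.115, 0.1299]
ee_rot: [3.133, 0.02, 1.328]
wrist_force: [-0.4, -13.8, -5.1]
width: 0.0937
time: 13.97
tool_pos: [0.5294, -0.1221, 0.1038]
ee_rot: [3.136, 0.019, 1.329]
wrist_force: [0.7, -0.4, 0.1]
width: 0.0943
```

View pics/w8.png

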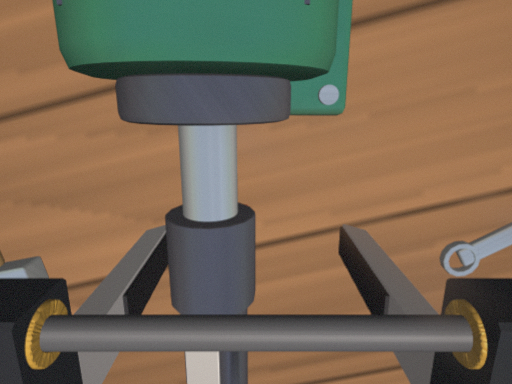

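```bash
python3 -m inch '0.4 0 0 0 0; 0.8 0 0 0 0; 1.1 0 0 0 0; 1.25 0 0 0 0; 1.25 0 0 0 0; 1.25 0 -0.2 0 0; 1.25 0 -0.4 0 0; 1.25 0 -0.6 0 0;1.25 0 -0.8 0 0;1.25 0 -1 0 0; 1.25 0 -1.1 0 0;1.25 0 -1.1 0 0'
python3 -m inch '-0.5 0 0 0 0; -1 0 0 0 0; -1.5 0 -2 0 0; -2.2 -1.5 -5 0 0; -2.2 -3.5 -9 0 0; -2.2 -3.5 -12 0 0; -2.2 -3.5 -12 0 0; -2.2 -3.5 -12 0 0; -2.2 -3.5 -12 0 0'
python3 - <<'E'
from h import *
o=robot.get_obs();p,d=robot.snapshot('wrist')
import json;json.dump({k:np.array(o[k]).tolist() for k in('tool_pos','ee_rot')},open('w9.json','w'))
cv2.imwrite('pics/w9.png',p);np.save('pics/w9d.npy',d)
cv2.imwrite('pics/w9z.png',cv2.resize(p[140:330,180:330],None,fx=3.15,fy=3.15,interpolation=cv2.INTER_CUBIC))
E
```

```text
time: 15.02
tool_pos: [0.5323, -0.1156, 0.1152]
ee_rot: [3.133, 0.03, 1.326]
wrist_force: [-1.6, -13.4, -5.3]
width: 0.0938
time: 15.77
tool_pos: [0.4929, -0.1241, 0.2354]
ee_rot: [3.133, 0.03, 1.327]
wrist_force: [0.0, 1.0, -0.8]
width: 0.0939
```

View pics/w9.png

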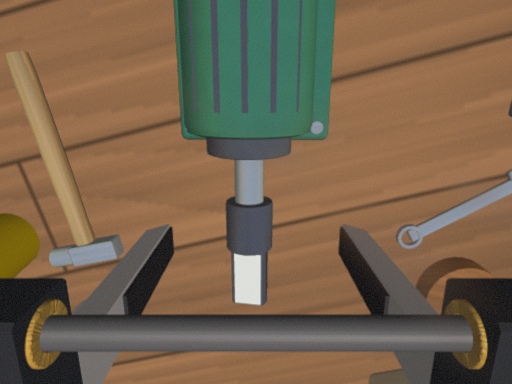

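View pics/w9z.png

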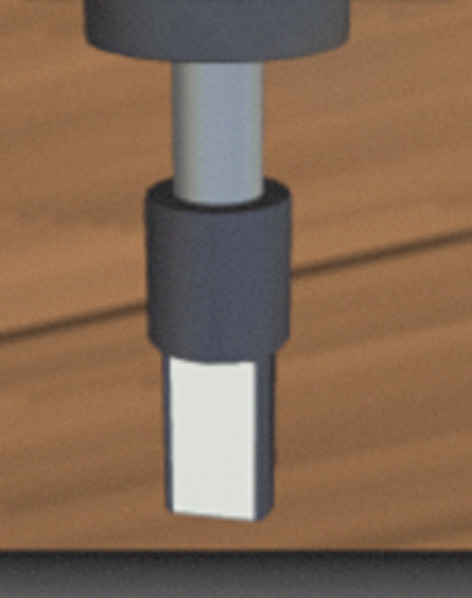

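The flat now shows bright at (249,277), facing almost up and leaning a little to the left. I'll measure its normal two ways: a plane fit to the depth, and the flat's edges cast onto the 16 mm shaft circle.

```bash
cat > meas.py <<'E'
from h import *
import json,sys
def meas(tag):
    o=json.load(open(tag+'.json'));p=cv2.imread(f'pics/{tag}.png');d=np.load(f'pics/{tag}d.npy')
    i,T=campose('wrist',o)
    fy=np.array([np.cos(np.radians(-13.6)),np.sin(np.radians(-13.6)),0]);fx=np.cross(fy,[0,0,1])
    hsv=cv2.cvtColor(p,cv2.COLOR_BGR2HSV)
    m=((hsv[...,2]>170)&(hsv[...,1]<60)).astype(np.uint8)
    n,l,st,ce=cv2.connectedComponentsWithStats(m)
    # the flat: component in the middle of picture of largest area
    k=max([j for j in range(1,n) if abs(ce[j][0]-250)<60 and 150<ce[j][1]<340],key=lambda j:st[j,4]);print('blob',st[k],ce[k])
    M=l==k;Me=cv2.erode(M.astype(np.uint8),np.ones((5,5)))>0
    def pts(mask):
        v,u=np.nonzero(mask&(d>0));c,r=ray('wrist',np.c_[u,v],o);return c+r*(d[v,u]/(r@T[:3,2]))[:,None],np.c_[u,v]
    P,_=pts(Me);c=P.mean(0);nn=np.linalg.svd(P-c)[2][2];nn*=np.sign(nn[2])
    print('flat centre',c,'npx',len(P),'angle depth deg',np.degrees(np.arctan2(nn@fx,nn[2])),'fore/aft',np.degrees(np.arctan2(nn@fy,nn[2])))
    # collar fit: dark pixels above flat within rows
    y0=st[k,1];u0=ce[k][0]
    B=np.zeros_like(M);B[int(y0-40):int(y0-8),int(u0-18):int(u0+22)]=1
    Q,_=pts(B);Q=Q[(Q[:,2]>.145)]
    a=np.c_[2*(Q@fx),2*Q[:,2],np.ones(len(Q))];b=(Q@fx)**2+Q[:,2]**2
    s=np.linalg.lstsq(a,b,rcond=None)[0];r=np.sqrt(s[2]+s[0]**2+s[1]**2);print('collar axis fx,z,r',s[0],s[1],r,'flat c fx rel',c@fx-s[0],'z rel',c[2]-s[1], 'spread y',np.ptp(Q@fy))
    # fixed-radius fit
    from scipy.optimize import least_squares
    f=least_squares(lambda q:np.hypot(Q@fx-q[0],Q[:,2]-q[1])-.020,[s[0],.14]).x;print('r=20 fit',f,'flat rel',c@fx-f[0],c[2]-f[1],'dir deg',np.degrees(np.arctan2(c@fx-f[0],c[2]-f[1])))
    # edges of flat -> cylinder r=16
    for ax in (f,[f[0],.14]):
      res=[]
      for v in range(st[k,1]+6,st[k,1]+st[k,3]-6,3):
        us=np.nonzero(M[v])[0]
        for u in (us.min()-.5,us.max()+.5):
            cc,r=ray('wrist',[(u,v)],o);r=r[0];A=np.array([cc@fx-ax[0],cc[2]-ax[1]]);D=np.array([r@fx,r[2]])
            q=np.roots([D@D,2*A@D,A@A-.016**2]);t=min(q.real) ;X=A+D*t;res.append(np.degrees(np.arctan2(X[0],X[1])))
      e=np.array(res).reshape(-1,2).mean(0);print('edges deg',e,'mean',e.mean(),'half',abs(e[0]-e[1])/2,'(want 55.8)')
meas(sys.argv[1])
E
python3 meas.py w9
```

```text
blob [ 234  254   27   51 1271] [247.33359559 278.76789929]
flat centre [ 0.56236376 -0.15256302  0.14966797] npx 960 angle depth deg 8.68259517541947 fore/aft 0.18916950187982998
collar axis fx,z,r 0.014748213088781683 0.1410504141439519 0.018822310998879047 flat c fx rel 0.0013016854864010136 z rel 0.008617551264989642 spread y 0.030971703840856457
r=20 fit [0.01480293 0.1396868 ] flat rel 0.001246972846117935 0.00998117030070561 dir deg 7.12120997675748
edges deg [ 52.88760495 -39.95924904] mean 6.46417795338359 half 46.42342699668066 (want 55.8)
edges deg [ 52.66310549 -39.98414278] mean 6.339481354805663 half 46.32362413166567 (want 55.8)
```

The depth fit says 8.7° remain, with the edges and centre offset giving 6.4 to 7.1° (the half-width doesn't match well, so I trust the depth more). I'll do a small stroke of about 2.5 mm and re-measure.

```bash
python3 -m inch '1 2 0 0 0; 1.4 3.5 2 0 0; 1.4 3.5 5 0 0; 1.4 3.5 9 0 0; 1.4 3.5 12 0 0; 1.4 3.5 12 0 0;1.4 3.5 12 0 0;1.4 3.5 12 0 0'
python3 -m inch '0.3 0 0 0 0; 0.7 0 0 0 0; 1 0 0 0 0; 1.2 0 0 0 0; 1.2 0 0 0 0'
python3 -m inch '0.5 0 -0.1 0 0; 0.5 0 -0.2 0 0; 0.5 0 -0.25 0 0; 0.5 0 -0.25 0 0;0.5 0 -0.25 0 0'
python3 -m inch '-0.5 0 0 0 0; -1 0 0 0 0; -1.5 0 -2 0 0; -2.2 -1.5 -5 0 0; -2.2 -3.5 -9 0 0; -2.2 -3.5 -12 0 0; -2.2 -3.5 -12 0 0; -2.2 -3.5 -12 0 0; -2.2 -3.5 -12 0 0'
cat > snap.py <<'E'
from h import *
import json,sys
t=sys.argv[1]
o=robot.get_obs();p,d=robot.snapshot('wrist')
json.dump({k:np.array(o[k]).tolist() for k in('tool_pos','ee_rot')},open(t+'.json','w'))
cv2.imwrite(f'pics/{t}.png',p);np.save(f'pics/{t}d.npy',d)
cv2.imwrite(f'pics/{t}z.png',cv2.resize(p[140:330,180:330],None,fx=3.15,fy=3.15,interpolation=cv2.INTER_CUBIC))
E
python3 snap.py w10; python3 meas.py w10
```

```text
time: 16.48
tool_pos: [0.5304, -0.1227, 0.1149]
ee_rot: [3.134, 0.029, 1.327]
wrist_force: [0.4, -0.8, 0.8]
width: 0.0943
time: 16.9
tool_pos: [0.5339, -0.1162, 0.1173]
ee_rot: [3.129, 0.04, 1.325]
wrist_force: [-1.7, -12.0, 1.5]
width: 0.094
time: 17.32
tool_pos: [0.534, -0.1163, 0.1199]
ee_rot: [3.128, 0.051, 1.323]
wrist_force: [-2.7, -13.3, -4.7]
width: 0.0939
time: 18.07
tool_pos: [0.4948, -0.1224, 0.2406]
ee_rot: [3.127, 0.05, 1.323]
wrist_force: [-0.2, -0.3, 0.7]
width: 0.094
blob [ 236  249   26   50 1220] [248.69016393 273.46229508]
flat centre [ 0.56268085 -0.15160264  0.1496998 ] npx 931 angle depth deg -0.4233452977892174 fore/aft 0.2360061227839013
collar axis fx,z,r 0.014738157326725947 0.14098565651211947 0.018849444679407645 flat c fx rel 0.00030372956946240863 z rel 0.008714140476092369 spread y 0.03204721808346933
r=20 fit [0.0148832 0.1396559] flat rel 0.00015868478234332996 0.010043901155226964 dir deg 0.9051474905466098
edges deg [ 45.43891364 -44.48649856] mean 0.47620753899833446 half 44.96270609768527 (want 55.8)
edges deg [ 45.19715714 -44.54734635] mean 0.3249053924967029 half 44.872251745552425 (want 55.8)
```

View pics/w10z.png

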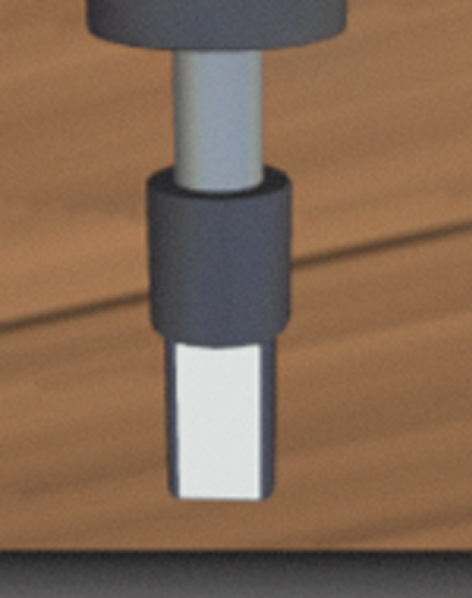

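The flat is centred on the shaft in the picture, and every measure puts it within 1° of straight up. I'll check the bench as a whole before handing in.

```bash
python3 -m inch '0 0 -5 0 0; 0 0 -8 0 0; 0 0 -8 0 0; 0 0 -8 0 0'; python3 - <<'E'
from h import *
p,d=robot.snapshot('scene');cv2.imwrite('pics/sf.png',p)
p,d=robot.snapshot('top');a=cv2.imread('pics/top0.png');cv2.imwrite('pics/tf.png',np.hstack([a[90:290,120:420],p[90:290,120:420]]))
E
```

```text
time: 18.45
tool_pos: [0.4952, -0.1182, 0.3202]
ee_rot: [3.127, 0.05, 1.324]
wrist_force: [0.0, -0.3, -0.5]
width: 0.0938
```

View pics/sf.png

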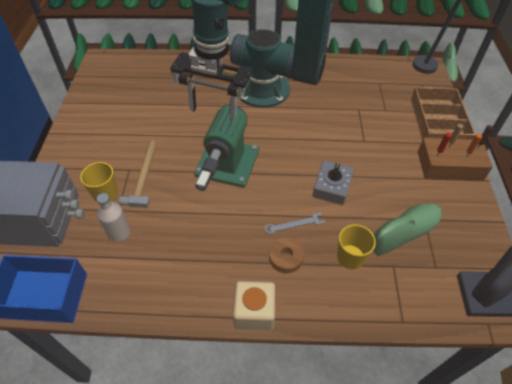

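View pics/tf.png

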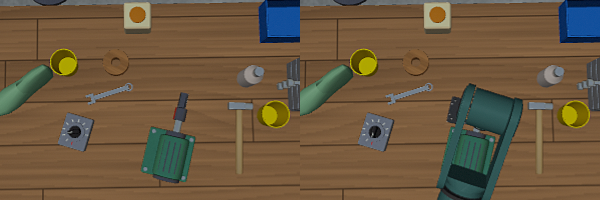

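The scene view shows the bright flat up at (205,178) and the knob turned to its tick at (335,172). In both views the other things stand where they began, and the gripper is clear of everything.

```bash
python3 -c "
from bench import robot;print(robot.close_job())"
```

```text
the job is handed in; nothing more can be done
None
```

The speed knob is off and the spindle's flat faces straight up, done in that order. I handed the job in at about 18.5 s with the gripper well clear.

- **Knob:** I gripped the bar and turned it anticlockwise. At the stop the moment on the wrist jumped to about 0.7 N m. A wrist picture after letting go showed the white line pointing at the red tick.
- **Spindle:** the tool cannot tilt, so I rolled the collar with one open finger pressed on its side and moved upwards, in three strokes. The wrist force read about 14 N at the end of each stroke.
- **Flat angle:** the last check put the flat at −0.4° by the depth plane fit, +0.5° by its edges and +0.9° by its centre offset.
- **Disagreement:** the edge method saw the flat narrower than it should be, 45° half-angle instead of 55.8°. I relied on the depth fit, with the symmetry of the edges as support.
- **Bench:** the scene and top views showed no bystander moved.

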